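Zero the rotary specimen stage

ROBOT

A 6-joint arm with a two-finger parallel gripper is mounted at the origin on the work surface. World frame = base frame: x ahead of the robot, y to its left, z up, the work surface at z = 0. Lengths are in m, angles in rad, forces in N, time in s.
With the tool pointing down it reaches from about 0.275 to 0.85 m from the base axis. Payload 5.2 kg.
Tool frame: the origin (TCP) lies between the finger pads; the fingertips stand 17 mm ahead of it and the grasp point (between the pads) lies 2 mm behind it; z points along the fingers, y is the line along which they close (so a half turn about z gives the same grasp; the last joint's range is limited). The gripper opens to 85 mm and grips with 20 to 120 N. Pads are 22 mm wide; open, the fingers measure 114 mm over their backs; the gripper's body (76 mm by 85 mm) begins 54 mm behind the grasp point. The pads swing forward as they close: fully open they stand 13 mm farther back than shut.
Start: joints at [1.09, 0.259, 1.535, -0, 1.348, -0.203], TCP at [0.151, 0.529, 0.212] pointing down, gripper open.
Joint ranges: [-3.14, 3.14], [-0.91, 2.08], [0.19, 2.58], [-1.22, 4.36], [0.22, 2.71], [-3.12, 3.12]. Speed limits (rad/s): [2.57, 2.57, 3.14, 3.14, 3.14, 3.14].

INTERFACE

Orientations are given as a unit quaternion [w, x, y, z].
In Python, from station import manip gives the robot as it stands.
- The arm moves only by the tool play_rows, never from a script. Its argument "rows" is a list of rows, each a list of 3 entries, a list of its own where there are three numbers: the shift along the tool's x, y, z in mm, then the turn, a rotation vector about the tool's x, y, z in degrees, then the closure, from -1 (fully open) to 1 (shut). A call has 1 to 10 rows; each row shifts and turns the commanded pose from where the row before left it, along the tool's axes as they then stand; what a row does not reach is not made up. A row lasts 1/12 s, in which the tool goes at most 41.7 mm and 7.16 degrees, less where a joint would pass 70% of its speed; a pose out of reach is approached as far as the arm can. A call with a gripper value outside its range is refused whole. The fingers move at their own pace and stop on an object; "force" is the grip in N (left out, the last holds). Time passes only in rows, so rows that do not move let the fingers close. It gives the time, the measured TCP pose, the force, the opening and the grip force at its end, in the units of the state.
- manip.sense(): the state, without advancing time (a new reading comes with each control period).
- manip.snapshot(name): name is "scene" or "top" or "wrist"; returns (picture, depth): 420x560x3 uint8, red, green, blue; 420x560 float32, m along the optical axis (not along the pixel's ray), 0 where there is no reading.
- manip.get_calibration(name): a dict with "camera_matrix" (3x3 intrinsics, pixels), "pose" (4x4, takes a point from camera to world coordinates). Camera axes: x right, y down, z forward; pixel columns grow to the right and rows downward; lengths in m; the calibration is good to about 2 mm. A picture is of the moment at which its call begins: read the wrist's pose just before it. get_calibration takes no time and is no camera call; for the wrist camera it gives the pose at the moment of the call.
- manip.job_done(): hands the job in; it is judged then, once.
Trained networks look in the newest picture that a camera, given by its name, has taken for a name from the list of things; names that differ only in an ending like _2 or _b are one class to them, and where a whole thing is asked for, a point or a joint stands for the part that bears it (a point fixed in the world has none). Each returns a list of dicts, best first, with "conf" (0 to 1); they miss things now and then, are a little off and sometimes report something else, mostly with a low value. They report only what shows in the picture. A call takes as long as a camera call. They do not tell look-alikes from the thing itself.
- manip.search_frame(query, camera): "extent" ([left, top, width, height] in pixels, round what is visible of it).
- manip.masks_of(query, camera): "pixels" (420x560 bool, what is visible of it) and "extent" ([left, top, width, height] in pixels, round what is visible of it).
The state is a dict: "clock": time; "q": joint angles; "joint_vel": joint speeds; "effort": joint torques, N m; "tool_pos": TCP position; "tcp_rot": TCP orientation; "wrist_force": force on the tool from outside, world axes, zero at the start; "ft_torque": the same for the moment, N m; "gripper_width": finger opening in m; "gripper_force": force on a finger pad.
Only numpy, scipy, OpenCV 4.12 (cv2) and the standard library are available. Lean on these libraries where they do the work, as an engineer would, in place of code of your own. Each camera call takes 0.05 s, during which the arm holds its last target. There are 200 camera calls.

TASK

Push the steel post of the round specimen stage with a fingertip to turn its dial until the dial's index mark lines up with the one long line of the collar around it, and leave it there. Only then press the button on the angle readout fully down, to set zero. Nothing is to be pinched or lifted: the specimen stays on the middle of the dial and everything else stays where it stands.

Things in the scene. Friction and masses are not known exactly. Their poses are not given: they have to be found in the camera images.
- dial (a joint): the dial, a flat aluminium disc, 150 mm across and 8 mm thick, its top 42 mm above the bench, turning about a vertical axis on a fixed round grey base 216 mm across. Angle in rad, growing counter-clockwise seen from above; it turns freely either way (no stop within a full turn), with light friction (0.08 N m, about 1.5 N at the post), and stays where it is left. Its zero has no meaning for the task
- dial_axis (a point): centre of the dial's top face, on its axis
- index_mark (a point): outer end of the dial's index mark, on the rim of the dial's top face, 75 mm from the axis. The mark is a single black radial line 4 mm wide, 32 mm long, and runs on down the rim
- finger_post (a point): top centre of the plain steel post fixed upright on the dial, 14 mm in diameter, 25 mm tall (its top 67 mm above the bench), 55 mm from the axis and exactly opposite the index mark; push it sideways, round the axis
- long_line (a point): inner end, 75 mm from the dial's axis, of the long line on the fixed aluminium collar that surrounds the dial 8 mm below its top. The long line is black, 5 mm wide and reaches radially outwards to 98 mm from the axis; the 23 other lines, every 15 degrees, are only 7 mm long and thin (2 mm). The collar does not move
- stage: the fixed base of the rotary stage, 216 mm across; origin on the bench under the dial's axis. The collar's rim is 99 mm from the axis, its top 34 mm above the bench
- zero_button (a joint): the readout's button: travel in m, 0 when up, 0.006 fully down; a spring of 4 N at full travel brings it back
- zero_button_top (a point): centre of the top of the grey round button, 28 mm across, standing up on the readout box; it is pressed straight down
- readout: angle readout: a fixed black box 110 x 80 x 40 mm (x, y, z) with a display on the half towards its +x and the button on the half towards its -x, 28 mm from the middle; origin at the centre of its underside. It stands to the left or to the right of the stage
- specimen: the loose specimen on the middle of the dial: a black puck 30 mm across and 20 mm tall (top 62 mm above the bench), with a steel disc showing on top; origin at the centre of its underside. It turns along with the dial
- spare_a: another loose puck like the specimen, on the bench; leave it
- spare_b: another loose puck like the specimen, on the bench; leave it
- tin: loose can 64 mm across and 60 mm tall, on the other side of the stage from the readout; leave it
- loupe: loose black magnifier 40 mm across and 40 mm tall; leave it
- driver: loose screwdriver 160 mm long lying on the bench on the robot's side of the stage; leave it
- pen: loose blue pen 130 mm long lying on the bench; leave it
Not all that is in view belongs to the job. What is meant by the readout is not turquoise, and is the larger of those in its own colour.

How it is judged:
On the way, in this order (a step that is already met when the one before it is completed fails the run):
1. the dial stands still with its index mark on the long line, the button not yet pressed (horizontal distance between index_mark and long_line below 0.004 m and velocity of joint dial between -0.05 and 0.05 rad/s and value of joint zero_button below 0.002 m), for 0.2 s.
2. the zero button is pressed down with the marks lined up (value of joint zero_button above 0.0045 m and horizontal distance between index_mark and long_line below 0.004 m), for 0.05 s.
At the end, for the whole second after the job is handed in: The rim end of the index mark is within 4 mm of the inner end of the long line (about 3 degrees), the dial is still, the button has been pressed at least 4.5 mm after that and is up again, and the specimen stands on the dial within 15 mm of its middle (all of step 1 and horizontal distance between specimen and dial_axis below 0.015 m and height (world z) of specimen between 0.038 and 0.046 m and linear speed of specimen below 0.02 m/s); the robot touches nothing.
It fails at once if the button is pressed while the marks are not lined up (value of joint zero_button above 0.003 m and horizontal distance between index_mark and long_line above 0.0045 m).
It fails at once if the specimen is lifted, tipped over or pushed off the middle of the dial (15 mm) (height (world z) of specimen above 0.05 m or angle between specimen's own z axis and vertical above 0.4 rad or horizontal distance between specimen and dial_axis above 0.015 m).
It fails at once if another loose thing is lifted or moved by more than 25 mm (distance of any of spare_a, spare_b, tin, loupe, driver, pen from where it was at the start of the episode above 0.025 m).
It also fails if it takes over 64 s, if anything falls off the work surface, if the arm or the gripper's body presses on something with over 40 N, if the wrist force passes 120 N, or if a joint passes its speed limit or range.

## Working session

There is one attempt and no reset: what is moved stays moved. The work goes in short steps, Python scripts to look and compute and a tool call to move; the robot and the scene stay as the last step left them, time stands still between calls to the robot, and variables do not carry over. Pictures are saved under pics/ and viewed, at most 13 in all, crops included, and the job is handed in when it is done.

Besides the shell and the picture viewer there is one more tool, called by a JSON object that holds its "op" and its "data". play_rows: Moves the arm, as the interface text tells. Its arguments: {"type":"object","properties":{"rows":{"type":"array"},"force":{"type":"number"}},"required":["rows"]}

```bash
ls; mkdir -p pics; cat > h.py <<'E'
import numpy as np, cv2
from station import manip
def snap(c,n=None):
    cal=manip.get_calibration(c); im,d=manip.snapshot(c)
    if n: cv2.imwrite(f'pics/{n}.png',im[:,:,::-1])
    return im,d,np.array(cal['camera_matrix']),np.array(cal['pose'])
def atz(uv,z,K,T):
    r=T[:3,:3]@np.linalg.inv(K)@np.array([uv[0],uv[1],1.]); o=T[:3,3]
    return o+r*(z-o[2])/r[2]
def proj(p,K,T):
    c=np.linalg.inv(T)@np.append(p,1); q=K@c[:3]; return q[:2]/q[2]
E
python3 - <<'E'
from h import *
im,d,K,T=snap('top','top'); np.savez('top.npz',im=im,d=d,K=K,T=T)
print(T.round(3),K.round(1))
for q in ['readout','stage','zero_button_top','finger_post','index_mark','specimen','dial','tin']:
    for r in manip.search_frame(q,'top')[:4]:
        e=r['extent'];c=(e[0]+e[2]/2,e[1]+e[3]/2); print(q,round(r['conf'],2),np.round(e),atz(c,.04,K,T).round(3))
snap('scene','scene'); print(manip.sense())
E
```

```text
pics
[[-0.017 -0.987  0.158  0.342]
 [-1.     0.017 -0.003  0.035]
 [-0.    -0.158 -0.987  1.293]
 [ 0.     0.     0.     1.   ]] [[429.3   0.  286.9]
 [  0.  429.3 211.7]
 [  0.    0.    1. ]]
readout 0.97 [386. 156.  31.  28.] [ 0.664 -0.314  0.04 ]
readout 0.79 [369. 203.  38.  43.] [ 0.499 -0.265  0.04 ]
readout 0.76 [393. 265.  28.  27.] [ 0.341 -0.311  0.04 ]
stage 0.77 [264. 170.  71.  60.] [ 0.58  -0.008  0.04 ]
zero_button_top 0.41 [379. 226.  12.   8.] [ 0.482 -0.256  0.04 ]
finger_post 0.56 [277. 169.  52.  51.] [ 0.595 -0.019  0.04 ]
index_mark 0.94 [277. 170.  53.  49.] [ 0.595 -0.018  0.04 ]
specimen 0.55 [296. 187.   9.  12.] [ 0.599 -0.01   0.04 ]
dial 0.62 [280. 166.  48.  52.] [ 0.602 -0.019  0.04 ]
tin 0.97 [192. 226.  23.  24.] [0.47  0.279 0.04 ]
{'clock': 0.5, 'q': array([ 1.09022596e+00,  2.58643854e-01,  1.53504117e+00, -1.41027686e-05,
        1.34801178e+00, -2.02842281e-01]), 'joint_vel': array([ 0.0003557 , -0.0001635 , -0.00057482, -0.00084783,  0.00032148,
       -0.00107925]), 'effort': array([-1.50170243e-03, -4.45526791e+01, -2.90647012e+01, -3.41372488e-04,
        2.28406032e-03, -2.15753687e-05]), 'tool_pos': array([0.15078851, 0.52890263, 0.21146956]), 'tcp_rot': array([-1.09695988e-05,  1.38416640e-01,  9.90374086e-01, -5.13657486e-05]), 'wrist_force': array([ 0.11271524, -0.07524283,  0.16259781]), 'ft_torque': array([ 0.02452502,  0.05617857, -0.00019559]), 'gripper_force': 0.0, 'gripper_width': 0.08524659892974433}
```

```bash
python3 - <<'E'
import cv2
a=cv2.imread('pics/top.png'); cv2.imwrite('pics/topc.png',cv2.resize(a[120:310,170:440],None,fx=2.96,fy=2.96,interpolation=cv2.INTER_CUBIC))
E
```

```text
(no output)
```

View pics/topc.png

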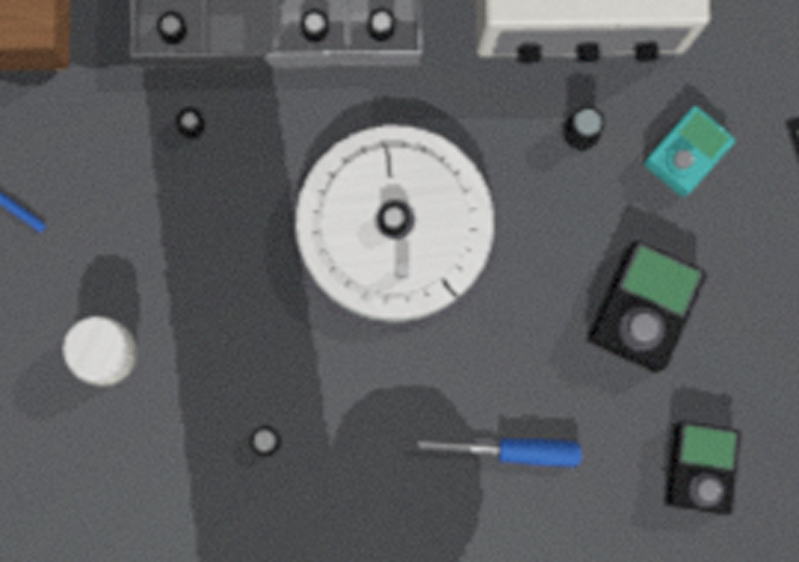

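View pics/scene.png

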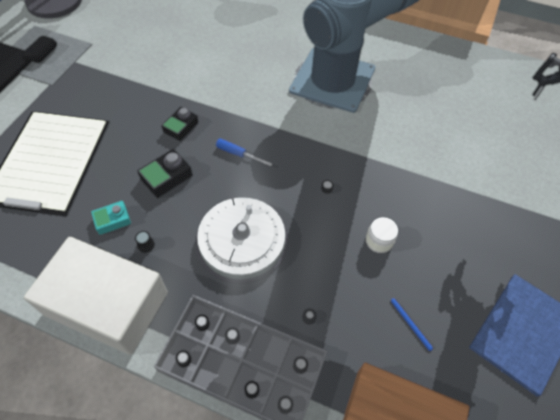

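The top crop (2.96×, offset 170,120) shows:
- **Stage:** centred at about (395,222), with the index mark at (388,160), pointing +x.
- **Post:** at about (402,260), on the robot's side.
- **Long line:** at (450,288).

There are three readout candidates:
- **Turquoise:** (690,150), ruled out by its colour.
- **Large black:** (648,305).
- **Small black:** (702,468).

The large black one fits, since it isn't turquoise and is the larger of the two black ones. Next I'll measure and confirm it in an enlarged crop.

```bash
python3 - <<'E'
from h import *
z=np.load('top.npz');K,T=z['K'],z['T']
f=lambda x,y,h:atz((170+x/2.96,120+y/2.96),h,K,T).round(4)
print('ctr',f(395,222,.034),'idx',f(386,145,.042),'post',f(402,245,.067),'line',f(457,296,.034),f(445,281,.034),'btn',f(645,328,.046),'loupe',f(585,122,.04),'smallbtn',f(709,490,.04))
s=manip.sense(); p=s['tool_pos']
W=np.array(manip.get_calibration('wrist')['pose'])
from scipy.spatial.transform import Rotation as R
w=s['tcp_rot'];Rt=R.from_quat([*w[1:],w[0]]).as_matrix()
print('cam in tool',(Rt.T@(W[:3,3]-p)).round(3),(Rt.T@W[:3,:3]).round(2)); 
print('shift to (.56,0,.30)',Rt.T@(np.array([.56,0,.30])-p)*1000)
a=z['im'][:,:,::-1][195:300,360:430]
cv2.imwrite('pics/ro.png',cv2.resize(a,None,fx=5,fy=5,interpolation=cv2.INTER_CUBIC))
E
```

```text
ctr [ 0.5937 -0.0188  0.034 ] idx [ 0.6717 -0.0112  0.042 ] post [ 0.564  -0.0237  0.067 ] line [ 0.5172 -0.0791  0.034 ] [ 0.5326 -0.0675  0.034 ] btn [ 0.4805 -0.2625  0.046 ] loupe [ 0.6929 -0.2143  0.04  ] smallbtn [ 0.3219 -0.3175  0.04  ]
cam in tool [ 0.07   0.001 -0.163] [[-0.   -0.96 -0.28]
 [ 1.    0.   -0.  ]
 [ 0.   -0.28  0.96]]
shift to (.56,0,.30) [-538.53896981 -396.45233053  -88.49293991]
```

View pics/ro.png

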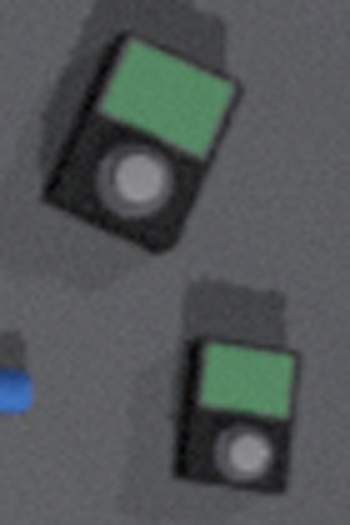

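The crop confirms it: the upper black readout (button at crop 138,180) is clearly larger than the lower one (button at 247,455). I'll move over the stage with the fingers shut.

{"op": "play_rows", "data": {"rows": [[[-28, -18, -4.4], [0, 0, 0], 1], [[-28, -18, -4.4], [0, 0, 0], 1], [[-28, -18, -4.4], [0, 0, 0], 1], [[-28, -18, -4.4], [0, 0, 0], 1], [[-28, -18, -4.4], [0, 0, 0], 1], [[-28, -18, -4.4], [0, 0, 0], 1], [[-28, -18, -4.4], [0, 0, 0], 1], [[-28, -18, -4.4], [0, 0, 0], 1], [[-28, -18, -4.4], [0, 0, 0], 1], [[-28, -18, -4.4], [0, 0, 0], 1]]}}

```text
clock: 1.33
tool_pos: [0.3715, 0.2777, 0.256]
tcp_rot: [0.0, 0.138, 0.99, 0.0]
wrist_force: [0.8, 0.2, 0.6]
gripper_width: 0.0001
gripper_force: 0.0
```

{"op": "play_rows", "data": {"rows": [[[-28, -18, -4.4], [0, 0, 0], 1], [[-28, -18, -4.4], [0, 0, 0], 1], [[-28, -18, -4.4], [0, 0, 0], 1], [[-28, -18, -4.4], [0, 0, 0], 1], [[-28, -18, -4.4], [0, 0, 0], 1], [[-28, -18, -4.4], [0, 0, 0], 1], [[-28, -18, -4.4], [0, 0, 0], 1], [[-28, -18, -4.4], [0, 0, 0], 1], [[-28, -18, -4.4], [0, 0, 0], 1], [[-28, -18, -4.4], [0, 0, 0], 1]]}}

```text
clock: 2.17
tool_pos: [0.5915, 0.0277, 0.2998]
tcp_rot: [0.0, 0.139, 0.99, 0.0]
wrist_force: [0.7, 0.3, -0.2]
gripper_width: 0.0001
gripper_force: 0.0
```

{"op": "play_rows", "data": {"rows": [[[0, 0, 0], [0, 0, 6.9], 1], [[0, 0, 0], [0, 0, 6.9], 1], [[0, 0, 0], [0, 0, 6.9], 1], [[0, 0, 0], [0, 0, 6.9], 1], [[0, 0, 0], [0, 0, 6.9], 1], [[0, 0, 0], [0, 0, 6.9], 1], [[0, 0, 0], [0, 0, 6.9], 1], [[0, 0, 0], [0, 0, 6.9], 1], [[0, 0, 0], [0, 0, 6.9], 1], [[0, 0, 0], [0, 0, 6.9], 1]]}}

```text
clock: 3.0
tool_pos: [0.5906, 0.0292, 0.2995]
tcp_rot: [-0.0, 0.677, 0.736, -0.0]
wrist_force: [-0.8, 0.9, -0.8]
gripper_width: -0.0003
gripper_force: 0.0
```

{"op": "play_rows", "data": {"rows": [[[0, 0, 0], [0, 0, 0], 1], [[0, 0, 0], [0, 0, 0], 1], [[0, 0, 0], [0, 0, 0], 1]]}}

```text
clock: 3.25
tool_pos: [0.5906, 0.0292, 0.2995]
tcp_rot: [0.0, 0.674, 0.739, -0.0]
wrist_force: [-0.1, -0.5, -0.4]
gripper_width: -0.0004
gripper_force: 0.0
```

```bash
python3 - <<'E'
from h import *
s=manip.sense(); print(s['clock'],s['tool_pos'],s['tcp_rot'],s['q'],s['gripper_width'])
im,d,K,T=snap('wrist','w1'); np.savez('w1.npz',im=im,d=d,K=K,T=T)
for q in ['stage','finger_post','specimen','dial']:
    for r in manip.search_frame(q,'wrist')[:2]:
        e=r['extent'];c=(e[0]+e[2]/2,e[1]+e[3]/2); print(q,round(r['conf'],2),np.round(e),atz(c,.034,K,T).round(4))
E
```

```text
3.25 [0.59061392 0.02915134 0.29951505] [ 1.16927147e-05  6.73756347e-01  7.38953574e-01 -9.50077902e-06] [-1.39151143e-01  2.94041055e-01  1.27546113e+00 -2.88882010e-05
  1.57208190e+00 -2.31386676e-01] -0.00043184157057608283
stage 0.87 [197. 116. 174. 150.] [0.5926 0.0031 0.034 ]
finger_post 0.92 [223. 146. 125. 121.] [ 0.5961 -0.0146  0.034 ]
specimen 0.77 [267. 197.  28.  33.] [ 0.5915 -0.0243  0.034 ]
dial 0.75 [152. 367.  22.  20.] [ 0.4533 -0.2698  0.034 ]
dial 0.63 [223. 146. 126. 120.] [ 0.597  -0.0148  0.034 ]
```

View pics/w1.png

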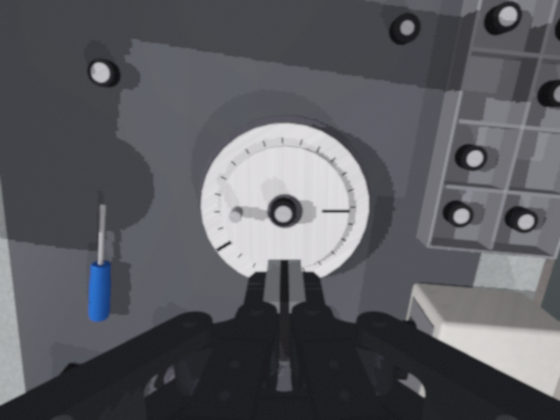

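The wrist view shows the specimen at (283,211), index mark (323–350,211), post top (237,214) and long line (218–231, 249–242). I'll measure these in world coordinates.

```bash
cat >> h.py <<'E'
def measure(im,K,T,c0,dbg=True):
    """polar unwrap about axis: returns refined centre (collar rim fit), dark peaks on dial ring and collar ring"""
    g=cv2.cvtColor(im,cv2.COLOR_RGB2GRAY).astype(np.float32)
    def samp(c,r,a,z):
        P=np.stack([c[0]+r*np.cos(a),c[1]+r*np.sin(a),np.full_like(a,z)],-1)
        q=(P-T[:3,3])@T[:3,:3]; uv=(q@K.T); uv=uv[...,:2]/uv[...,2:]
        return cv2.remap(g,uv[...,0].astype(np.float32),uv[...,1].astype(np.float32),cv2.INTER_LINEAR)
    a=np.radians(np.arange(0,360,.5)); c=np.array(c0[:2],float)
    for _ in range(5):   # collar rim: bright->dark
        rr=np.arange(.088,.110,.0005); A,Rr=np.meshgrid(a,rr)
        I=cv2.GaussianBlur(samp(c,Rr,A,.034),(1,5),0); D=np.diff(I,axis=0)
        k=D.argmin(0); r=rr[k]; ok=(D.min(0)<-8)&(abs(r-np.median(r))<.003)
        M=np.c_[np.cos(a),np.sin(a),np.ones_like(a)][ok]
        s=np.linalg.lstsq(M,r[ok],rcond=None)[0]; c=c+s[:2]
    def prof(r0,r1,z):
        A,Rr=np.meshgrid(a,np.arange(r0,r1,.001)); return samp(c,Rr,A,z).mean(0)
    return c,s[2],np.degrees(a),prof(.048,.072,.042),prof(.086,.096,.034)
E
python3 - <<'E'
from h import *
z=np.load('w1.npz');im,K,T=z['im'],z['K'],z['T']
for n,uv,h in [('idx',(350,211),.042),('idx_in',(323,211),.042),('post',(237,214),.067),('line_in',(231,242),.034),('line_out',(218,249),.034),('spec',(283,213),.062)]: print(n,atz(uv,h,K,T).round(4))
c,r,a,pd,pc=measure(im,K,T,[.594,-.017]); print('centre',c.round(4),'r',round(r,4))
for n,p in (('dial',pd),('collar',pc)): 
    k=np.argsort(p)[:14]; print(n,sorted([(a[i],int(p[i])) for i in k]), np.median(p))
E
```

```text
idx [ 0.6712 -0.0117  0.042 ]
idx_in [ 0.6399 -0.0146  0.042 ]
post [ 0.5431 -0.0199  0.067 ]
line_in [ 0.5345 -0.0659  0.034 ]
line_out [ 0.5192 -0.0765  0.034 ]
spec [ 0.5934 -0.0155  0.062 ]
centre [ 0.5953 -0.0184] r 0.0993
dial [(np.float64(4.0), 136), (np.float64(4.5), 109), (np.float64(5.0), 83), (np.float64(5.5), 94), (np.float64(6.000000000000001), 107), (np.float64(6.5), 128), (np.float64(273.0), 136), (np.float64(273.5), 136), (np.float64(274.0), 135), (np.float64(274.5), 135), (np.float64(275.0), 135), (np.float64(275.5), 135), (np.float64(276.0), 135), (np.float64(276.5), 136)] 218.0263
collar [(np.float64(273.0), 31), (np.float64(273.5), 27), (np.float64(274.0), 26), (np.float64(274.5), 26), (np.float64(275.0), 27), (np.float64(275.5), 27), (np.float64(276.0), 27), (np.float64(276.5), 28), (np.float64(277.0), 35), (np.float64(291.5), 34), (np.float64(292.0), 33), (np.float64(292.5), 33), (np.float64(293.0), 35), (np.float64(293.5), 36)] 217.25705
```

The centre is (0.5953, −0.0184) and the fitted rim radius is 99.3 mm, as expected. The index is at 5.2° and the long line at about 217.7°, so the dial has to turn about 147° clockwise. I'll come down behind the post, with tool +x along the push direction.

{"op": "play_rows", "data": {"rows": [[[-27, -18, 0], [0, 0, 0], 1], [[-27, -18, 0], [0, 0, 0], 1], [[-26.5, -18.7, 0], [0, 0, 0], 1], [[0, 0, 30], [0, 0, 0], 1], [[0, 0, 30], [0, 0, 0], 1], [[0, 0, 30], [0, 0, 0], 1], [[0, 0, 30], [0, 0, 0], 1], [[0, 0, 30], [0, 0, 0], 1], [[0, 0, 20], [0, 0, 0], 1], [[0, 0, 0], [0, 0, 0], 1]]}}

```text
clock: 4.33
tool_pos: [0.54, -0.0549, 0.125]
tcp_rot: [-0.004, 0.675, 0.738, -0.002]
wrist_force: [-0.9, 0.0, -0.3]
gripper_width: -0.0
gripper_force: 0.0
```

{"op": "play_rows", "data": {"rows": [[[0, 0, 15], [0, 0, 0], 1], [[0, 0, 15], [0, 0, 0], 1], [[0, 0, 15], [0, 0, 0], 1], [[0, 0, 10], [0, 0, 0], 1], [[0, 0, 6], [0, 0, 0], 1], [[0, 0, 0], [0, 0, 0], 1], [[0, 0, 0], [0, 0, 0], 1]]}}

```text
clock: 4.92
tool_pos: [0.5437, -0.056, 0.0692]
tcp_rot: [0.0, 0.675, 0.738, 0.0]
wrist_force: [-0.4, -0.3, 0.0]
gripper_width: 0.0002
gripper_force: 0.0
```

```bash
python3 - <<'E'
from h import *
s=manip.sense(); print(s['clock'],s['tool_pos'],s['tcp_rot'],s['q'],s['wrist_force'])
im,d,K,T=snap('scene'); z=np.load('w1.npz')
cv2.imwrite('pics/s2.png',cv2.resize(im[170:300,160:330,::-1],None,fx=4,fy=4,interpolation=cv2.INTER_CUBIC))
c,r,a,pd,pc=measure(z['im'],z['K'],z['T'],[.594,-.017])
k=(a>205)&(a<230); print([(x,int(v)) for x,v in zip(a[k],pc[k]) if v<170])
E
```

```text
4.9167 [ 0.54372498 -0.05600914  0.0691631 ] [3.23138399e-04 6.74994248e-01 7.37822906e-01 1.44523254e-04] [-3.06762641e-01  3.88889890e-01  1.72919306e+00 -1.13052159e-05
  1.02280179e+00 -3.95639155e-01] [-0.41358775 -0.33914262  0.02698916]
[(np.float64(216.0), 150), (np.float64(216.5), 111), (np.float64(217.0), 81), (np.float64(217.5), 77), (np.float64(218.0), 105), (np.float64(218.5), 144)]
```

View pics/s2.png

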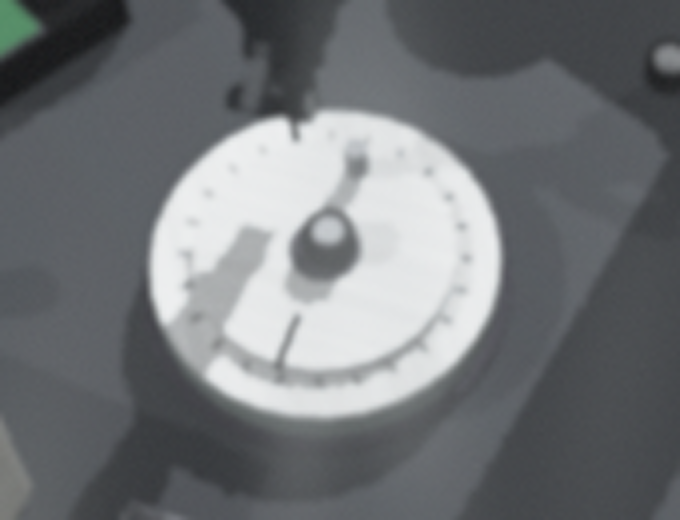

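In the scene crop the finger stands behind the post, at the left of (355,155), with a clear gap. The long line is refined to 217.3°. Next I'll close the gap and push round the arc, 5° per row.

{"op": "play_rows", "data": {"rows": [[[5, 0, 0], [0, 0, 0], 1], [[5, 0, 0], [0, 0, 0], 1], [[5, 0, 0], [0, 0, 0], 1], [[4.84, -1.35, 0], [0, 0, 5], 1], [[4.84, -1.35, 0], [0, 0, 5], 1], [[4.84, -1.35, 0], [0, 0, 5], 1], [[4.84, -1.35, 0], [0, 0, 5], 1], [[0, 0, 0], [0, 0, 0], 1]]}}

```text
clock: 5.63
tool_pos: [0.5371, -0.0201, 0.0688]
tcp_rot: [-0.0, 0.794, 0.609, 0.0]
wrist_force: [0.8, -0.9, 0.5]
gripper_width: 0.0001
gripper_force: 0.0
```

```bash
cat >> h.py <<'E'
C=np.array([.5953,-.0184])
def dialang(cam):
    im,d,K,T=snap(cam); c,r,a,pd,pc=measure(im,K,T,C)
    k=np.argsort(pd)[:8]; return c.round(4),round(r,4),[(float(round(a[i],1)),int(pd[i])) for i in sorted(k)],im,K,T
def pose():
    from scipy.spatial.transform import Rotation as R
    s=manip.sense(); w=s['tcp_rot']; M=R.from_quat([*w[1:],w[0]]).as_matrix(); p=s['tool_pos']
    c=M.T@np.array([*(C-p[:2]),0])*1000
    print('t',s['clock'],'p',p.round(4),'xang',np.degrees(np.arctan2(M[1,0],M[0,0])).round(2),'centre in tool',c.round(1),'q',s['q'].round(2),'F',s['wrist_force'].round(1))
E
python3 - <<'E'
from h import *
pose()
print(dialang('top')[:3]); print(dialang('scene')[:3])
E
```

```text
t 5.6333 p [ 0.5371 -0.0201  0.0688] xang 74.97 centre in tool [16.8 55.7  0. ] q [-0.25  0.38  1.75  0.    1.01  0.02] F [ 0.8 -0.9  0.5]
(array([ 0.5954, -0.0172]), np.float64(0.0998), [(239.0, 69), (239.5, 67), (240.0, 67), (240.5, 66), (241.0, 67), (241.5, 68), (242.0, 68), (242.5, 69)])
(array([ 0.596 , -0.0205]), np.float64(0.0996), [(3.5, 135), (4.0, 129), (4.5, 125), (5.0, 123), (5.5, 123), (6.0, 126), (6.5, 130), (7.0, 135)])
```

```bash
python3 - <<'E'
from h import *
im,d,K,T=snap('scene'); j,_,_,_=snap('wrist')
A=cv2.resize(im[170:300,160:330,::-1],(520,398),interpolation=cv2.INTER_CUBIC)
B=j[:,:,::-1][0:300,140:420]
cv2.imwrite('pics/s3.png',np.hstack([A,np.vstack([B,np.zeros((98,280,3),np.uint8)])]))
E
```

```text
(no output)
```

View pics/s3.png

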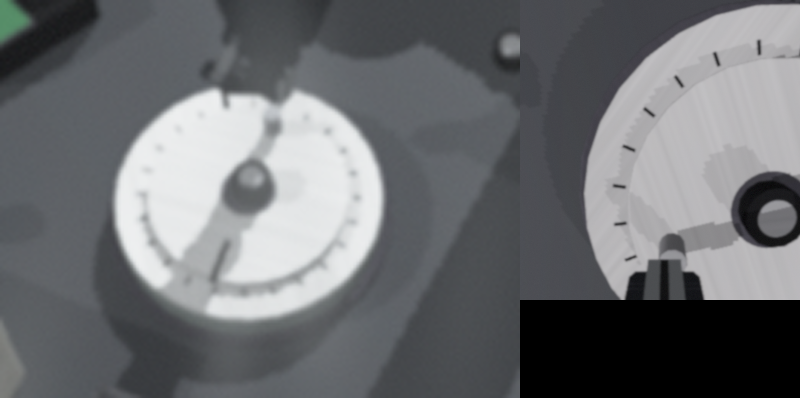

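```bash
python3 - <<'E'
from h import *
im,d,K,T=snap('wrist'); pose()
def w(u,v):
    q=np.linalg.inv(K)@[u,v,1.]*d[v,u]; return (T[:3,:3]@q+T[:3,3]).round(4)
for u in (286,292,300):
    for v in range(215,300,5): print(u,v,im[v,u],w(u,v))
print(dialang('wrist')[:3])
E
```

```text
t 5.8833 p [ 0.5375 -0.0216  0.0686] xang 75.18 centre in tool [17.8 55.1  0. ] q [-0.25  0.38  1.75 -0.    1.01  0.01] F [-0.2  0.1  0.7]
286 215 [186 184 186] [ 0.542  -0.0072  0.0418]
286 220 [181 180 183] [ 0.5413 -0.0097  0.0425]
286 225 [171 170 172] [ 0.5406 -0.0126  0.0416]
286 230 [170 169 170] [ 0.5399 -0.0151  0.0422]
286 235 [ 98  98 100] [ 0.5395 -0.0164  0.0465]
286 240 [85 85 87] [ 0.5395 -0.0163  0.0543]
286 245 [84 84 87] [ 0.5395 -0.0164  0.061 ]
286 250 [108 108 112] [ 0.5394 -0.0165  0.0671]
286 255 [150 150 154] [ 0.5387 -0.0193  0.0662]
286 260 [55 54 57] [ 0.5409 -0.0102  0.094 ]
286 265 [21 21 21] [ 0.5409 -0.01    0.0992]
286 270 [20 20 19] [ 0.5408 -0.0105  0.1026]
286 275 [19 19 20] [ 0.5408 -0.0104  0.1071]
286 280 [16 16 18] [ 0.5408 -0.0103  0.1112]
286 285 [18 18 20] [ 0.5408 -0.0103  0.115 ]
286 290 [19 18 19] [ 0.5407 -0.0103  0.1186]
286 295 [15 16 17] [ 0.5408 -0.01    0.1226]
292 215 [185 184 186] [ 0.545 -0.008  0.042]
292 220 [184 182 185] [ 0.5443 -0.0107  0.0419]
292 225 [183 182 184] [ 0.5437 -0.013   0.043 ]
292 230 [177 176 178] [ 0.543  -0.
[... 830 characters left out ...]
.0199  0.0417]
300 240 [70 70 72] [ 0.5462 -0.0192  0.0513]
300 245 [69 70 72] [ 0.5459 -0.0188  0.0591]
300 250 [79 79 82] [ 0.5456 -0.0189  0.0653]
300 255 [147 147 151] [ 0.5451 -0.021   0.0663]
300 260 [110 110 114] [ 0.5462 -0.0117  0.0936]
300 265 [93 94 97] [ 0.5461 -0.0112  0.0996]
300 270 [81 83 86] [ 0.5458 -0.0117  0.1029]
300 275 [76 77 80] [ 0.5457 -0.0116  0.1072]
300 280 [77 78 81] [ 0.5456 -0.0114  0.1117]
300 285 [74 76 78] [ 0.5453 -0.0117  0.1146]
300 290 [76 78 80] [ 0.5453 -0.0113  0.119 ]
300 295 [76 78 81] [ 0.5451 -0.0114  0.122 ]
(array([ 0.5953, -0.0184]), np.float64(0.0987), [(4.0, 49), (4.5, 25), (5.0, 19), (5.5, 18), (6.0, 22), (6.5, 37), (7.0, 71), (211.5, 75)])
```

The depth contradicts the nominal tool. The visible finger end is at z≈0.094, so it's hovering over the post and the dial hasn't turned (index still at 5.3°). I'll go back behind the post and lower in stages, watching force and depth.

{"op": "play_rows", "data": {"rows": [[[-4.7, 1.77, 0], [0, 0, -5], 1], [[-4.7, 1.77, 0], [0, 0, -5], 1], [[-4.7, 1.77, 0], [0, 0, -5], 1], [[-4.7, 1.77, 0], [0, 0, -5], 1], [[-8, 0, 0], [0, 0, 0], 1], [[-7, 0, 0], [0, 0, 0], 1], [[0, 0, 5], [0, 0, 0], 1], [[0, 0, 5], [0, 0, 0], 1], [[0, 0, 5], [0, 0, 0], 1], [[0, 0, 0], [0, 0, 0], 1]]}}

```text
clock: 6.77
tool_pos: [0.5421, -0.0553, 0.052]
tcp_rot: [-0.001, 0.675, 0.738, -0.001]
wrist_force: [0.4, -0.0, -0.1]
gripper_width: 0.0004
gripper_force: 0.0
```

```bash
python3 - <<'E'
from h import *
pose(); im,d,K,T=snap('wrist','w4')
def w(u,v):
    q=np.linalg.inv(K)@[u,v,1.]*d[v,u]; return (T[:3,:3]@q+T[:3,3]).round(4)
for u in (262,280,292,305):
    for v in range(235,300,6): print(u,v,im[v,u][0],w(u,v))
E
```

```text
t 6.7667 p [ 0.5421 -0.0553  0.052 ] xang 95.05 centre in tool [32.1 56.3 -0.1] q [-0.31  0.41  1.75  0.    0.99 -0.39] F [ 0.4 -0.  -0.1]
262 235 181 [ 0.5304 -0.0461  0.0431]
262 241 181 [ 0.5306 -0.0496  0.0421]
262 247 181 [ 0.5308 -0.0528  0.0418]
262 253 181 [ 0.531  -0.0558  0.0422]
262 259 187 [ 0.5311 -0.0621  0.0349]
262 265 31 [ 0.5313 -0.0656  0.0345]
262 271 22 [ 0.5327 -0.0481  0.0793]
262 277 20 [ 0.533  -0.0485  0.0838]
262 283 30 [ 0.5333 -0.0482  0.0894]
262 289 33 [ 0.5335 -0.049   0.0924]
262 295 30 [ 0.5338 -0.0483  0.0981]
280 235 186 [ 0.5391 -0.0459  0.0415]
280 241 186 [ 0.5394 -0.049   0.0416]
280 247 186 [ 0.5396 -0.0523  0.0409]
280 253 186 [ 0.5399 -0.0554  0.0413]
280 259 134 [ 0.5394 -0.0437  0.0763]
280 265 48 [ 0.5394 -0.0438  0.082 ]
280 271 54 [ 0.5395 -0.0437  0.0876]
280 277 48 [ 0.5396 -0.0444  0.091 ]
280 283 41 [ 0.5396 -0.0436  0.0973]
280 289 43 [ 0.5397 -0.0437  0.1016]
280 295 38 [ 0.5397 -0.0431  0.1067]
292 235 183 [ 0.5449 -0.0453  0.0418]
292 241 183 [ 0.5452 -0.0483  0.0421]
292 247 183 [ 0.5455 -0.0515  0.0417]
292 253 183 [ 0.5458 -0.0545  0.0421]
292 259 138 [ 0.5441 -0.0434  0.0759]
292 265 83 [ 0.5441 -0.0441  0.0803]
292 271 76 [ 0.5439 -0.0435  0.0871]
292 277 76 [ 0.5438 -0.0432  0.0928]
292 283 83 [ 0.5437 -0.0431  0.0976]
292 289 82 [ 0.5437 -0.0435  0.1012]
292 295 81 [ 0.5436 -0.0434  0.1055]
305 235 184 [ 0.5512 -0.0445  0.0423]
305 241 184 [ 0.5515 -0.0475  0.0426]
305 247 184 [ 0.5518 -0.0505  0.0428]
305 253 184 [ 0.5522 -0.054   0.0421]
305 259 183 [ 0.5524 -0.0568  0.0428]
305 265 184 [ 0.5529 -0.0604  0.0418]
305 271 127 [ 0.5497 -0.0474  0.0776]
305 277 20 [ 0.5492 -0.0467  0.0845]
305 283 27 [ 0.5491 -0.0473  0.0883]
305 289 36 [ 0.5488 -0.0471  0.0935]
305 295 44 [ 0.5486 -0.0471  0.0979]
```

View pics/w4.png

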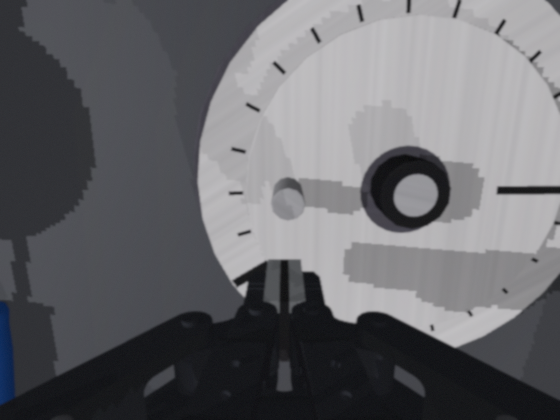

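The post is at (288,200) and the finger tip at (285,262), with z≈0.076 at TCP 0.052. That makes the real tip about 24 mm above the reported TCP, the same as before. I'll lower the last 24 mm beside the post.

{"op": "play_rows", "data": {"rows": [[[0, 0, 5], [0, 0, 0], 1], [[0, 0, 5], [0, 0, 0], 1], [[0, 0, 5], [0, 0, 0], 1], [[0, 0, 4], [0, 0, 0], 1], [[0, 0, 4], [0, 0, 0], 1], [[0, 0, 0], [0, 0, 0], 1], [[0, 0, 0], [0, 0, 0], 1]]}}

```text
clock: 7.4
tool_pos: [0.5431, -0.0558, 0.0302]
tcp_rot: [-0.0, 0.675, 0.738, -0.0]
wrist_force: [-0.9, -0.5, 0.4]
gripper_width: 0.0001
gripper_force: 0.0
```

```bash
python3 - <<'E'
from h import *
pose(); im,d,K,T=snap('wrist','w5')
def w(u,v):
    q=np.linalg.inv(K)@[u,v,1.]*d[v,u]; return (T[:3,:3]@q+T[:3,3]).round(4)
for u in (280,292):
    for v in range(241,290,4): print(u,v,im[v,u][0],w(u,v))
print(dialang('wrist')[:3])
E
```

```text
t 7.4 p [ 0.5431 -0.0558  0.0302] xang 95.08 centre in tool [32.6 55.4 -0. ] q [-0.31  0.44  1.77 -0.    0.94 -0.4 ] F [-0.9 -0.5  0.4]
280 241 170 [ 0.5399 -0.0409  0.0427]
280 245 170 [ 0.5401 -0.0429  0.0421]
280 249 171 [ 0.5402 -0.045   0.0416]
280 253 170 [ 0.5404 -0.0467  0.0418]
280 257 169 [ 0.5405 -0.0488  0.0412]
280 261 63 [ 0.5403 -0.0442  0.0562]
280 265 52 [ 0.5403 -0.0438  0.061 ]
280 269 54 [ 0.5404 -0.0446  0.0628]
280 273 53 [ 0.5404 -0.0442  0.0672]
280 277 45 [ 0.5405 -0.0439  0.0711]
280 281 39 [ 0.5405 -0.0442  0.0737]
280 285 40 [ 0.5406 -0.0443  0.0765]
280 289 41 [ 0.5406 -0.0441  0.0796]
292 241 181 [ 0.545  -0.0406  0.0423]
292 245 177 [ 0.5452 -0.043   0.0408]
292 249 172 [ 0.5453 -0.0442  0.0425]
292 253 170 [ 0.5456 -0.0465  0.0411]
292 257 162 [ 0.5457 -0.0478  0.0426]
292 261 82 [ 0.5449 -0.0432  0.0576]
292 265 83 [ 0.5449 -0.0437  0.0603]
292 269 83 [ 0.5449 -0.0437  0.0639]
292 273 83 [ 0.5449 -0.0444  0.0659]
292 277 84 [ 0.5448 -0.0443  0.0695]
292 281 83 [ 0.5447 -0.0442  0.0729]
292 285 83 [ 0.5446 -0.0437  0.0769]
292 289 75 [ 0.5445 -0.0432  0.0809]
(array([ 0.5898, -0.0217]), np.float64(0.0928), [(7.5, 29), (8.0, 28), (8.5, 28), (9.0, 33), (232.5, 31), (233.0, 31), (233.5, 32), (266.5, 33)])
```

{"op": "play_rows", "data": {"rows": [[[0, 0, 3], [0, 0, 0], 1], [[4, 0, 0], [0, 0, 0], 1], [[4, 0, 0], [0, 0, 0], 1], [[5, 0, 0], [0, 0, 0], 1], [[4.9, -1.5, 0], [0, 0, 5], 1], [[4.9, -1.5, 0], [0, 0, 5], 1], [[4.9, -1.5, 0], [0, 0, 5], 1], [[4.9, -1.5, 0], [0, 0, 5], 1], [[0, 0, 0], [0, 0, 0], 1]]}}

```text
clock: 8.25
tool_pos: [0.5368, -0.022, 0.0276]
tcp_rot: [-0.0, 0.794, 0.609, 0.0]
wrist_force: [0.3, -0.7, -0.7]
gripper_width: -0.0002
gripper_force: 0.0
```

```bash
python3 - <<'E'
from h import *
pose(); print(dialang('scene')[:3])
E
```

```text
t 8.25 p [ 0.5368 -0.022   0.0276] xang 74.96 centre in tool [18.7 55.6  0. ] q [-0.25  0.43  1.79  0.    0.92  0.01] F [ 0.3 -0.7 -0.7]
(array([ 0.5961, -0.0205]), np.float64(0.0995), [(187.0, 119), (187.5, 118), (188.0, 118), (188.5, 118), (189.0, 119), (344.5, 117), (345.0, 116), (345.5, 117)])
```

It's turning: the index is now at −14.8° and the target is −142.7°. I'll push about 100° more.

{"op": "play_rows", "data": {"rows": [[[4.9, -1.5, 0], [0, 0, 5], 1], [[4.9, -1.5, 0], [0, 0, 5], 1], [[4.9, -1.5, 0], [0, 0, 5], 1], [[4.9, -1.5, 0], [0, 0, 5], 1], [[4.9, -1.5, 0], [0, 0, 5], 1], [[4.9, -1.5, 0], [0, 0, 5], 1], [[4.9, -1.5, 0], [0, 0, 5], 1], [[4.9, -1.5, 0], [0, 0, 5], 1], [[4.9, -1.5, 0], [0, 0, 5], 1], [[4.9, -1.5, 0], [0, 0, 5], 1]]}}

```text
clock: 9.13
tool_pos: [0.554, 0.0232, 0.0275]
tcp_rot: [0.0, 0.976, 0.217, -0.0]
wrist_force: [-1.4, -2.0, 0.5]
gripper_width: 0.0
gripper_force: 0.9
```

```bash
python3 - <<'E'
from h import *
pose(); print(dialang('scene')[:3])
E
```

```text
t 9.1333 p [0.554  0.0232 0.0275] xang 25.03 centre in tool [19.8 55.2 -0. ] q [-0.16  0.46  1.75 -0.    0.94  0.98] F [-1.4 -2.   0.5]
(array([ 0.596 , -0.0204]), np.float64(0.0996), [(172.5, 94), (173.0, 94), (173.5, 94), (174.0, 94), (174.5, 94), (175.0, 94), (175.5, 94), (176.0, 94)])
```

{"op": "play_rows", "data": {"rows": [[[4.9, -1.5, 0], [0, 0, 5], 1], [[4.9, -1.5, 0], [0, 0, 5], 1], [[4.9, -1.5, 0], [0, 0, 5], 1], [[4.9, -1.5, 0], [0, 0, 5], 1], [[4.9, -1.5, 0], [0, 0, 5], 1], [[4.9, -1.5, 0], [0, 0, 5], 1], [[4.9, -1.5, 0], [0, 0, 5], 1], [[4.9, -1.5, 0], [0, 0, 5], 1], [[4.9, -1.5, 0], [0, 0, 5], 1], [[4.9, -1.5, 0], [0, 0, 5], 1]]}}

```text
clock: 10.02
tool_pos: [0.6004, 0.0404, 0.0274]
tcp_rot: [-0.0, 0.977, -0.215, -0.001]
wrist_force: [-2.1, -0.3, 0.9]
gripper_width: 0.0
gripper_force: 1.0
```

{"op": "play_rows", "data": {"rows": [[[4.9, -1.5, 0], [0, 0, 5], 1], [[4.9, -1.5, 0], [0, 0, 5], 1], [[4.9, -1.5, 0], [0, 0, 5], 1], [[0, 0, 0], [0, 0, 0], 1], [[0, 0, 0], [0, 0, 0], 1]]}}

```text
clock: 10.43
tool_pos: [0.616, 0.0365, 0.0274]
tcp_rot: [0.0, 0.941, -0.339, -0.0]
wrist_force: [-0.3, 0.7, 0.6]
gripper_width: -0.0
gripper_force: 0.0
```

```bash
cat >> h.py <<'E'
def local(cam,lo,hi,name=None):
    im,d,K,T=snap(cam,name); c,r,a,pd,pc=measure(im,K,T,C); k=(a>lo)&(a<hi)
    b=cv2.medianBlur(pd.reshape(1,-1).astype(np.float32).copy(),5)
    def peak(p):
        q=p[k]; w=np.clip(np.median(q)-q-15,0,None); i=q.argmin(); m=abs(a[k]-a[k][i])<4
        return round(float((w*a[k])[m].sum()/max(w[m].sum(),1e-6)),2),int(q.min()),int(np.median(q))
    print(cam,c.round(4),round(float(r),4),'index',peak(pd),'line',peak(pc))
E
python3 - <<'E'
from h import *
pose(); local('scene',200,260,'s6'); local('top',200,260); local('wrist',200,260,'w6')
E
```

```text
t 10.4333 p [0.616  0.0365 0.0274] xang -39.61 centre in tool [19.1 55.5  0. ] q [-0.12  0.55  1.58 -0.    1.01  2.14] F [-0.3  0.7  0.6]
scene [ 0.596  -0.0204] 0.0996 index (204.31, 98, 231) line (205.9, 102, 235)
top [ 0.5957 -0.0173] 0.0999 index (232.04, 138, 212) line (217.33, 132, 213)
wrist [ 0.5955 -0.017 ] 0.0978 index (232.36, 14, 106) line (0.0, 0, 0)
```

View pics/w6.png

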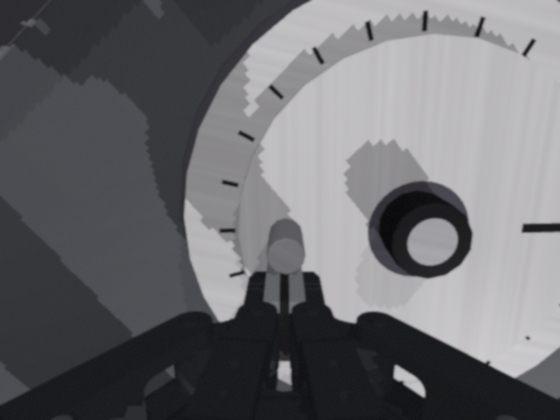

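The post (286,255) is in contact with the finger at (285,275), and the specimen is central. The index is at 232.0° and the line at 217.3°. I'll push 12° more, then measure.

{"op": "play_rows", "data": {"rows": [[[2.93, -0.92, 0], [0, 0, 3], 1], [[2.93, -0.92, 0], [0, 0, 3], 1], [[2.93, -0.92, 0], [0, 0, 3], 1], [[2.93, -0.92, 0], [0, 0, 3], 1], [[0, 0, 0], [0, 0, 0], 1], [[0, 0, 0], [0, 0, 0], 1]]}}

```text
clock: 11.08
tool_pos: [0.6268, 0.031, 0.0275]
tcp_rot: [0.0, 0.9, -0.436, -0.0]
wrist_force: [0.0, -0.8, -0.7]
gripper_width: 0.0001
gripper_force: 0.0
```

```bash
python3 - <<'E'
from h import *
pose(); local('top',203,240);local('top',203,240); local('wrist',200,240)
E
```

```text
t 11.0833 p [0.6268 0.031  0.0275] xang -51.75 centre in tool [19.3 55.3  0. ] q [-0.13  0.56  1.55 -0.    1.03  2.35] F [ 0.  -0.8 -0.7]
top [ 0.5957 -0.0175] 0.0998 index (220.61, 140, 213) line (217.28, 133, 214)
top [ 0.5956 -0.0174] 0.0998 index (220.72, 139, 212) line (217.34, 133, 214)
wrist [ 0.5957 -0.0173] 0.0979 index (220.87, 17, 94) line (0.0, 0, 0)
```

{"op": "play_rows", "data": {"rows": [[[1.2, -0.4, 0], [0, 0, 1.25], 1], [[1.2, -0.4, 0], [0, 0, 1.25], 1], [[0, 0, 0], [0, 0, 0], 1], [[0, 0, 0], [0, 0, 0], 1], [[0, 0, 0], [0, 0, 0], 1], [[-8, 0, 0], [0, 0, 0], 1], [[-8, 0, 0], [0, 0, 0], 1], [[0, 0, 0], [0, 0, 0], 1]]}}

```text
clock: 11.9
tool_pos: [0.6183, 0.0442, 0.0273]
tcp_rot: [0.0, 0.89, -0.457, -0.001]
wrist_force: [0.2, -0.4, 0.5]
gripper_width: 0.0001
gripper_force: 0.0
```

{"op": "play_rows", "data": {"rows": [[[0, 0, -20], [0, 0, 0], 1], [[0, 0, -30], [0, 0, 0], 1], [[0, 0, -35], [0, 0, 0], 1], [[0, 0, -35], [0, 0, 0], 1], [[0, 0, -35], [0, 0, 0], 1], [[0, 0, -35], [0, 0, 0], 1], [[0, 0, -35], [0, 0, 0], 1], [[0, 0, -20], [0, 0, 0], 1], [[0, 0, 0], [0, 0, 0], 1], [[0, 0, 0], [0, 0, 0], 1]]}}

```text
clock: 12.73
tool_pos: [0.6203, 0.0428, 0.2741]
tcp_rot: [-0.001, 0.889, -0.457, 0.002]
wrist_force: [0.0, 0.1, -0.4]
gripper_width: -0.0001
gripper_force: 0.0
```

```bash
python3 - <<'E'
from h import *
pose(); local('top',203,232);local('top',203,232); local('scene',203,232); local('wrist',203,232,'w7')
E
```

```text
t 12.7333 p [0.6203 0.0428 0.2741] xang -54.39 centre in tool [35.2 55.9 -0.1] q [-0.11  0.36  1.25 -0.    1.53  2.41] F [ 0.   0.1 -0.4]
top [ 0.5957 -0.0175] 0.0998 index (218.07, 136, 211) line (217.29, 131, 213)
top [ 0.5956 -0.0174] 0.0998 index (218.11, 137, 211) line (217.33, 130, 213)
scene [ 0.5961 -0.0205] 0.0996 index (217.77, 165, 228) line (217.2, 154, 229)
wrist [ 0.5953 -0.0184] 0.0991 index (217.85, 74, 216) line (217.17, 55, 218)
```

View pics/w7.png

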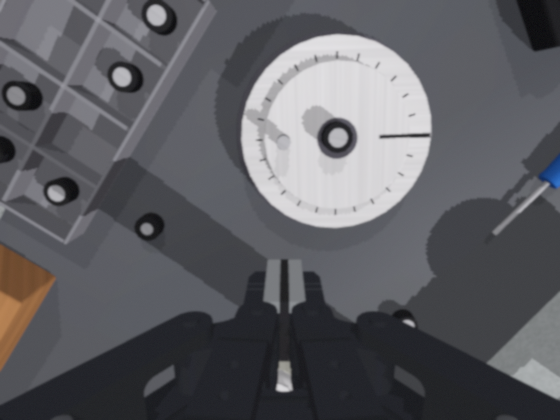

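All three cameras agree: index about 217.9°, line about 217.3°, so roughly 0.8 mm off. In the picture the mark and long line form one line at (380–430,135). Now I'll move to the readout and look from above.

{"op": "play_rows", "data": {"rows": [[[20, 29, 2], [0, 0, 0], 1], [[20, 29, 2], [0, 0, 0], 1], [[20, 29, 2], [0, 0, 0], 1], [[20, 29, 2], [0, 0, 0], 1], [[20, 29, 2], [0, 0, 0], 1], [[20, 29, 2], [0, 0, 0], 1], [[20, 29, 2], [0, 0, 0], 1], [[20, 29, 2], [0, 0, 0], 1], [[20, 29, 2], [0, 0, 0], 1], [[20, 29, 2], [0, 0, 0], 1]]}}

```text
clock: 13.77
tool_pos: [0.4989, -0.2898, 0.2509]
tcp_rot: [-0.0, 0.889, -0.457, -0.001]
wrist_force: [-0.3, 0.1, -0.2]
gripper_width: -0.0002
gripper_force: 0.0
```

{"op": "play_rows", "data": {"rows": [[[0, 0, 0], [0, 0, 0], 1], [[0, 0, 0], [0, 0, 0], 1], [[0, 0, 0], [0, 0, 0], 1]]}}

```text
clock: 14.02
tool_pos: [0.4999, -0.2883, 0.2514]
tcp_rot: [-0.001, 0.889, -0.458, -0.001]
wrist_force: [0.6, -0.7, -0.1]
gripper_width: -0.0004
gripper_force: 0.0
```

```bash
python3 - <<'E'
from h import *
pose(); im,d,K,T=snap('wrist','w8')
for q in ['zero_button_top','readout']:
    for r in manip.search_frame(q,'wrist')[:3]:
        e=r['extent'];c=(e[0]+e[2]/2,e[1]+e[3]/2); dd=d[int(c[1]),int(c[0])]
        p=T[:3,:3]@(np.linalg.inv(K)@[*c,1.]*dd)+T[:3,3]
        print(q,round(r['conf'],2),np.round(e),p.round(4))
E
```

```text
t 14.0167 p [ 0.4999 -0.2883  0.2514] xang -54.47 centre in tool [-164.2 -234.5    0.4] q [-0.72  0.29  1.4   0.    1.46  1.8 ] F [ 0.6 -0.7 -0.1]
zero_button_top 0.87 [153.  50.  26.  20.] [ 0.6506 -0.3137  0.0457]
zero_button_top 0.59 [270. 201.  26.  27.] [ 0.4808 -0.2601  0.0608]
zero_button_top 0.56 [428. 246.  17.  19.] [ 0.322  -0.3143  0.0495]
readout 0.79 [371. 184.  95.  92.] [ 0.3483 -0.3233  0.0333]
readout 0.71 [212. 119. 114. 129.] [ 0.5082 -0.2736  0.042 ]
readout 0.67 [123.   2.  84.  86.] [ 0.6606 -0.3235  0.0366]
```

View pics/w8.png

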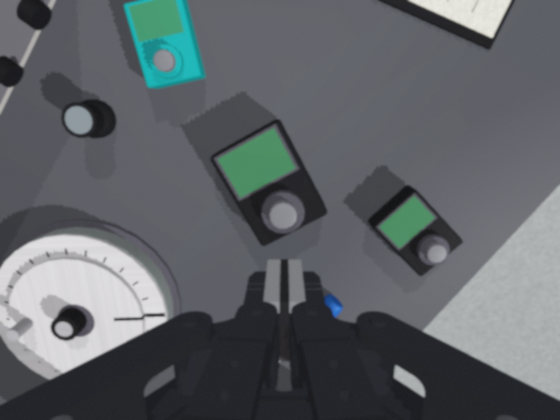

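The meant readout is the big black one (212–326,119–248), with its button at (283,214). That measures (0.481, −0.260, 0.061), on top of the 40 mm box. I'll move over it and down to about 8 mm above.

{"op": "play_rows", "data": {"rows": [[[-17, -0.4, 0], [0, 0, 0], 1], [[-17, -0.4, 0], [0, 0, 0], 1], [[0, 0, 30], [0, 0, 0], 1], [[0, 0, 35], [0, 0, 0], 1], [[0, 0, 35], [0, 0, 0], 1], [[0, 0, 35], [0, 0, 0], 1], [[0, 0, 35], [0, 0, 0], 1], [[0, 0, 20], [0, 0, 0], 1], [[0, 0, 16], [0, 0, 0], 1], [[0, 0, 0], [0, 0, 0], 1]]}}

```text
clock: 15.0
tool_pos: [0.4797, -0.2578, 0.0433]
tcp_rot: [-0.001, 0.89, -0.456, -0.003]
wrist_force: [0.1, 0.6, -0.7]
gripper_width: -0.0001
gripper_force: 0.0
```

```bash
python3 - <<'E'
from h import *
pose(); im,d,K,T=snap('wrist')
def w(u,v):
    q=np.linalg.inv(K)@[u,v,1.]*d[v,u]; return (T[:3,:3]@q+T[:3,3]).round(4)
for u in (280,292):
    for v in range(237,290,5): print(u,v,im[v,u][0],w(u,v))
E
```

```text
t 15.0 p [ 0.4797 -0.2578  0.0433] xang -54.3 centre in tool [-127.  -233.6    0.4] q [-0.7   0.42  1.75  0.    0.97  1.82] F [ 0.1  0.6 -0.7]
280 237 112 [ 0.49   -0.269   0.0545]
280 242 121 [ 0.4898 -0.2687  0.0596]
280 247 148 [ 0.4889 -0.2675  0.0614]
280 252 139 [ 0.4877 -0.2659  0.0618]
280 257 137 [ 0.4867 -0.2643  0.0626]
280 262 124 [ 0.4872 -0.2652  0.0699]
280 267 112 [ 0.4872 -0.2653  0.0748]
280 272 111 [ 0.4873 -0.2655  0.0797]
280 277 100 [ 0.4873 -0.2655  0.0837]
280 282 93 [ 0.4871 -0.2653  0.0871]
280 287 90 [ 0.4873 -0.2656  0.0914]
292 237 103 [ 0.4854 -0.2714  0.0524]
292 242 118 [ 0.5211 -0.3146  0.2053]
292 247 165 [ 0.4848 -0.2702  0.0609]
292 252 140 [ 0.4838 -0.2688  0.062 ]
292 257 139 [ 0.4825 -0.267   0.0619]
292 262 160 [ 0.4836 -0.2683  0.0709]
292 267 159 [ 0.4836 -0.2681  0.0752]
292 272 160 [ 0.4836 -0.2679  0.0792]
292 277 159 [ 0.4836 -0.2678  0.0832]
292 282 160 [ 0.4834 -0.2673  0.0859]
292 287 160 [ 0.484  -0.2679  0.0913]
```

The tip is at about 0.068 and the button top at 0.062. I'll press in small steps.

{"op": "play_rows", "data": {"rows": [[[0, 0, 3], [0, 0, 0], 1], [[0, 0, 2], [0, 0, 0], 1], [[0, 0, 2], [0, 0, 0], 1], [[0, 0, 1.5], [0, 0, 0], 1], [[0, 0, 1.5], [0, 0, 0], 1], [[0, 0, 0], [0, 0, 0], 1], [[0, 0, 0], [0, 0, 0], 1]]}}

```text
clock: 15.63
tool_pos: [0.4818, -0.2611, 0.0372]
tcp_rot: [0.0, 0.889, -0.457, 0.001]
wrist_force: [2.3, 1.0, 3.7]
gripper_width: 0.0001
gripper_force: 1.7
```

{"op": "play_rows", "data": {"rows": [[[0, 0, 1], [0, 0, 0], 1], [[0, 0, 1], [0, 0, 0], 1], [[0, 0, 0], [0, 0, 0], 1], [[0, 0, 0], [0, 0, 0], 1], [[0, 0, 0], [0, 0, 0], 1]]}}

```text
clock: 16.05
tool_pos: [0.4819, -0.2612, 0.0361]
tcp_rot: [0.0, 0.889, -0.457, 0.001]
wrist_force: [1.1, 1.4, 12.4]
gripper_width: -0.0001
gripper_force: 6.5
```

```bash
python3 - <<'E'
from h import *
pose(); im,d,K,T=snap('wrist','w9')
def w(u,v):
    q=np.linalg.inv(K)@[u,v,1.]*d[v,u]; return (T[:3,:3]@q+T[:3,3]).round(4)
for u in (280,292):
    for v in range(222,290,4): print(u,v,im[v,u][0],w(u,v))
E
```

```text
t 16.05 p [ 0.4819 -0.2612  0.0361] xang -54.42 centre in tool [-1.314e+02 -2.335e+02 -1.000e-01] q [-0.7   0.43  1.76  0.    0.95  1.82] F [ 1.1  1.4 12.4]
280 222 44 [ 0.4949 -0.276   0.0407]
280 226 76 [ 0.4943 -0.2752  0.0434]
280 230 82 [ 0.4944 -0.2754  0.0495]
280 234 115 [ 0.4937 -0.2745  0.0511]
280 238 95 [ 0.4928 -0.2732  0.0517]
280 242 95 [ 0.4918 -0.2718  0.0518]
280 246 92 [ 0.4906 -0.2702  0.0513]
280 250 106 [ 0.4898 -0.2691  0.0523]
280 254 132 [ 0.4892 -0.2682  0.054 ]
280 258 141 [ 0.4885 -0.2673  0.0557]
280 262 122 [ 0.4891 -0.2683  0.0624]
280 266 113 [ 0.4892 -0.2684  0.0665]
280 270 112 [ 0.4891 -0.2684  0.0702]
280 274 103 [ 0.489  -0.2683  0.0732]
280 278 102 [ 0.489  -0.2683  0.0766]
280 282 95 [ 0.489  -0.2684  0.0799]
280 286 92 [ 0.4889 -0.2683  0.0825]
292 222 46 [ 0.4905 -0.279   0.0402]
292 226 66 [ 0.4898 -0.2779  0.0421]
292 230 81 [ 0.4901 -0.2781  0.0484]
292 234 111 [ 0.4897 -0.2774  0.0513]
292 238 126 [ 0.4891 -0.2766  0.0535]
292 242 128 [ 0.4877 -0.2747  0.0517]
292 246 124 [ 0.4868 -0.2734  0.0523]
292 250 111 [ 0.4857 -0.272   0.0523]
292 254 123 [ 0.4848 -0.2706  0.0527]
292 258 146 [ 0.4844 -0.27    0.0552]
292 262 162 [ 0.5222 -0.3171  0.1988]
292 266 161 [ 0.4857 -0.2714  0.0674]
292 270 161 [ 0.4856 -0.2711  0.0703]
292 274 161 [ 0.4857 -0.2712  0.0742]
292 278 161 [ 0.4859 -0.2713  0.0779]
292 282 161 [ 0.4858 -0.2711  0.0806]
292 286 161 [ 0.4859 -0.2711  0.0835]
```

View pics/w9.png

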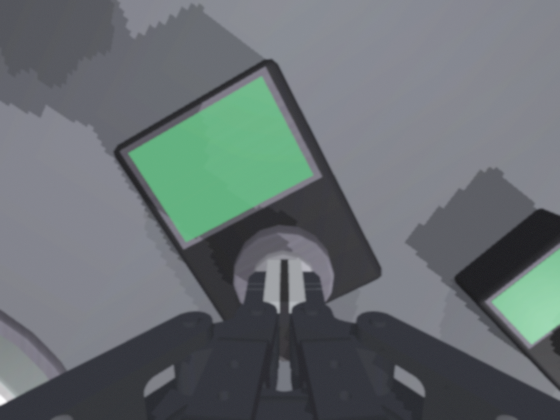

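The finger is pressing the button centre inside its bezel at (284,262). The button top fell from 0.062 to about 0.0555 and the force jumped to 12 N, so it's fully down. I'll retract and check.

{"op": "play_rows", "data": {"rows": [[[0, 0, -5], [0, 0, 0], 1], [[0, 0, -10], [0, 0, 0], 1], [[0, 0, -25], [0, 0, 0], 1], [[0, 0, -35], [0, 0, 0], 1], [[0, 0, -35], [0, 0, 0], 1], [[0, 0, -35], [0, 0, 0], 1], [[0, 0, -30], [0, 0, 0], 1], [[0, 0, 0], [0, 0, 0], 1], [[0, 0, 0], [0, 0, 0], 1]]}}

```text
clock: 16.85
tool_pos: [0.4814, -0.2612, 0.2115]
tcp_rot: [0.001, 0.889, -0.457, 0.002]
wrist_force: [-0.9, -0.1, -0.8]
gripper_width: -0.0002
gripper_force: 0.0
```

```bash
python3 - <<'E'
from h import *
pose(); local('top',203,232); local('scene',203,232)
im,d,K,T=snap('wrist')
for r in manip.search_frame('zero_button_top','wrist')[:3]:
    e=r['extent'];c=(e[0]+e[2]/2,e[1]+e[3]/2); p=T[:3,:3]@(np.linalg.inv(K)@[*c,1.]*d[int(c[1]),int(c[0])])+T[:3,3]; print(p.round(4))
print(manip.job_done())
E
```

```text
t 16.85 p [ 0.4814 -0.2612  0.2115] xang -54.42 centre in tool [-131.3 -233.9   -0.4] q [-0.7   0.25  1.54 -0.    1.34  1.82] F [-0.9 -0.1 -0.8]
top [ 0.5955 -0.0174] 0.0999 index (218.18, 144, 218) line (217.37, 138, 220)
scene [ 0.5961 -0.0205] 0.0995 index (217.76, 167, 229) line (217.18, 155, 230)
[ 0.4811 -0.2584  0.0622]
[ 0.3236 -0.3143  0.0493]
[ 0.6849 -0.2245  0.0407]
the job is handed in; nothing more can be done
None
```

The job is handed in: the index mark is about 0.7° (about 1 mm) from the long line, the button was pressed fully down after that and is up again, and the arm is clear; no verdict was returned.

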